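# Clamp a pipe in a yoke vise

### The arm

A 7-joint arm with a two-finger parallel gripper is mounted at the origin on a cart in front of the work surface, level with it; the furniture and walls round the work are solid. World frame = base frame: x ahead of the robot, y to its left, z up, the work surface at z = 0. Lengths are in m, angles in rad, forces in N, time in s.
With the tool pointing down it reaches from about 0.4 to 0.85 m from the base axis. Payload 6.9 kg.
Tool frame: the origin (TCP) lies on the centre line of the jaws, within the pads' length; the fingertips stand 14 mm ahead of it and the grasp point (between the pads) lies 5 mm behind it; z points along the fingers, x is the direction in which the jaws open and shut, and the axes are right-handed (so a half turn about z gives the same grasp; the last joint's range is limited). The gripper opens to 85 mm and grips with 20 to 120 N. Pads are 22 mm wide; open, the fingers measure 114 mm over their backs; the gripper's body (76 mm by 85 mm) begins 54 mm behind the grasp point. The pads swing forward as they close: fully open they stand 13 mm farther back than shut.
Start: joints at [1.246, 0.507, -0.238, 1.5, 0.126, 1.149, -0.155], TCP at [0.261, -0.568, 0.245] pointing down, gripper open.
Joint ranges: [-3.08, 3.08], [-0.24, 2.05], [-1.43, 1.35], [0, 2.5], [-1.52, 4.66], [0.17, 1.96], [-2.89, 2.89]. Speed limits (rad/s): [2.39, 2.39, 3.14, 3.14, 3.14, 3.14, 3.14].

### API

Orientations are given as a unit quaternion [x, y, z, w].
In Python, from workcell import status, snapshot, get_calibration, workorder, boxes_of, outline_of gives the robot as it stands.
- The arm moves only by the shell command python3 -m jog 'ROWS'. ROWS is a JSON object of lists of equal length, an entry for each row: "linear": the shift along the tool's x, y, z in m, a list of three; "roll": the turn about the tool's z in rad; "hand": the finger opening in m, from 0 to 0.0854. A call has 1 to 10 rows; each row is the pose to reach, as a shift and turn from the pose measured when the call began, along the tool's axes at that moment; what a row does not reach only later rows make up. A row lasts 1/12 s, in which the tool goes at most 41.7 mm and 7.16 degrees, less where a joint would pass 70% of its speed; a pose out of reach is approached as far as the arm can. A call with a gripper value outside its range is refused whole. The fingers move at their own pace and stop on an object; the grip force is fixed at half the most. Time passes only in rows, so rows that repeat a pose let the fingers close. It gives the time, the measured TCP pose, the force and the opening at its end, in the units of the state.
- status.state(): the state, without advancing time (a new reading comes with each control period).
- snapshot(name): name is "scene" or "top" or "wrist"; returns the picture (384x512x3 uint8, red, green, blue); there is no depth.
- get_calibration(name): a dict with "K" (3x3 intrinsics, pixels), "cam_to_world" (4x4, takes a point from camera to world coordinates); the wrist camera has in their place "hand_eye" (4x4, takes a point from camera to tool coordinates, whose origin is the TCP and whose axes are the tool frame's). Camera axes: x right, y up, looking along -z (the intrinsics and any distortion apply to the point x, -y, -z); pixel columns grow to the right and rows downward; lengths in m; the calibration is good to about 2 mm. A picture is of the moment at which its call begins: read the wrist's pose just before it. get_calibration takes no time and is no camera call.
- workorder.close_job(): hands the job in, once; it reports no verdict.
Trained networks look in the newest picture that a camera, given by its name, has taken for a name from the list of things; names that differ only in an ending like _2 or _b are one class to them, and where a whole thing is asked for, a point or a joint stands for the part that bears it (a point fixed in the world has none). Each returns a list of dicts, best first, with "p" (0 to 1); they miss things now and then, are a little off and sometimes report something else, mostly with a low value. They report only what shows in the picture. A call takes as long as a camera call.
- boxes_of(name, camera): "position" ([x, y, z] in m, in world coordinates, good to about 4 mm: the middle of the surface that is visible of it).
- outline_of(name, camera): "region" (384x512 bool, what is visible of it).
The state is a dict: "t": time; "qpos": joint angles; "qd": joint speeds; "joint_efforts": joint torques, N m; "ee_pos": TCP position; "ee_rot": TCP orientation; "wrist_force": force on the tool from outside, world axes, zero at the start; "moment": the same for the moment, N m; "grip_width": finger opening in m.
Only numpy, scipy, OpenCV 4.12 (cv2) and the standard library are available. Lean on these libraries where they do the work, as an engineer would, in place of code of your own. Each camera call takes 0.05 s, during which the arm holds its last target. There are 200 camera calls.

### The job

Take the pipe with the hexagonal coupling out of the hooded rack by its bare end, lay it down on the table and take it again beside its coupling. Feed its plain end along the V trough, under the screw of the yoke vise, right up to the stop plate, then turn the T-handle clockwise until the growing resistance shows that the pipe is firmly clamped, without crushing it, and let go. Leave the screw pot, the pump, the loose tee and the loose coupling where they stand.

Things in the scene. Friction and masses are not known exactly. Their poses are not given: they have to be found in the camera images.
- vise: Fixed grey yoke pipe vise, base 145 x 120 mm. Origin on the table below the screw axis; x points from the open feeding side to the stop plate, z up. A V trough runs from x=-80 to 35 mm, its edges 25 mm either side at z=52 mm; a pipe in it has its axis at z=45 mm. A crossbar (30 x 114 mm, z=88 to 110 mm, bolt heads to 117) on two 20 mm columns at y=+-43 mm spans the trough at x=0.
- trough_mid (a point): Point on the axis of a pipe seated in the trough, straight below the screw (vise frame 0, 0, 45 mm); axes as the vise
- stop_face (a point): Point of the stop plate's face on the axis of a seated pipe (vise frame 40, 0, 45 mm); the plate is 8 mm thick, 44 mm wide, up to 64 mm high; axes as the vise
- t_handle (a joint): Turn of the T-handle (rad), grows clockwise seen from above; drives screw and pad down 4 mm per rad. At 0 the bar lies along the vise's y and the pad's face is 12 mm above a seated pipe: the pad touches at about 3.0 rad. It runs free with a drag of 0.1 to 0.2 N m; from touching on, a spring adds about 40 N of clamping force and 0.16 N m per rad. It stays where it is left. 3.8 to 4.2 rad is firm.
- t_handle_grip (a point): Middle of the steel T-handle's horizontal bar, on the screw axis, 150 mm above the table at joint value 0 and 4 mm lower per rad; the bar is round, 14 mm in diameter, 97 mm long over the 19 mm balls at its ends, and lies along the point's y axis. The stem below it is at most 18 mm thick.
- pad: Square steel pressure pad, 26 x 26 x 8 mm, at the lower end of the screw; origin at the middle of its underside. It does not turn. More than about 90 N would crush the pipe; 30 to 45 N is a firm clamp.
- rack: Fixed hooded rack of dark sheet steel, 125 mm along x, 76 mm wide, 62 mm high, inside 70 mm wide and 59 mm high; the table is its floor. Open only at its -x end, where a sill 5 mm high and 12 mm long, with a ramp behind it, crosses the mouth. Feet reach 53 mm either side. Origin at the middle of its underside, x points to its closed back, z up.
- pipe: Grey plastic pipe, 120 g, 190 mm long, 26 mm diameter, hexagonal coupling (36 mm across flats) on its last 35 mm. Origin on its axis at half length, about its centre of mass; x points to the plain end (x=95 mm); coupling at x=-60 to -95 mm. It starts level on the rack's sill, axis at z=18 mm, coupling inside, about 80 mm outside. On the table it leans 2 degrees, plain end down; it does not roll.
- plain_end (a point): Centre of the pipe's plain end face; axes as the pipe
- coupling_end (a point): Centre of the outer face of the pipe's coupling; axes as the pipe
- screw_pot: Bystander: black round pot of screws, 100 mm in diameter, 71 mm high; origin under its middle
- drain_pump: Bystander: small white pump lying on its foot, 66 x 125 x 89 mm; origin under its middle, long along y
- tee_25: Bystander: white plastic pipe tee, 62 x 82 x 41 mm; origin under its middle, long along y
- coupling_32: Bystander: short loose grey plastic pipe coupling, 37 x 54 x 36 mm; origin under its middle, long along y

How it is judged:
On the way, in this order (a step that is already met when the one before it is completed fails the run):
1. the pipe is out of the rack, laid down on the table and let go (horizontal distance between coupling_end and rack above 0.068 m and height (world z) of each of coupling_end, plain_end below 0.03 m and contact force between the fingers and pipe below 0.1 N), for 0.1 s.
2. the pipe lies in the trough, plain end up to the stop plate, before the screw bears on it (x of plain_end in the frame of vise above 0.03 m and distance between plain_end and stop_face below 0.012 m and angle between the x axis of pipe and the x axis of vise, either way round below 0.1 rad and contact force between pad and pipe below 8 N), for 0.1 s.
At the end, for the whole second after the job is handed in: The pipe lies straight in the V trough (within about 4 degrees), its plain end at the stop plate (within 10 mm), pressed down by the screw's pad with more than 18 N, at rest (contact force between pad and pipe above 18 N and x of plain_end in the frame of vise above 0.03 m and angle between the x axis of pipe and the x axis of vise, either way round below 0.08 rad and distance between plain_end and stop_face below 0.012 m and linear speed of pipe below 0.01 m/s); the robot touches nothing.
It fails at once if the pipe is crushed by the pad (over 90 N) (contact force between pad and pipe above 90 N).
It fails at once if a bystander is moved by more than 30 mm (distance of any of screw_pot, drain_pump, tee_25, coupling_32 from where it was at the start of the episode above 0.03 m).
It also fails if it takes over 72 s, if anything falls off the work surface, if the arm or the gripper's body presses on something with over 40 N, if the wrist force passes 120 N, or if a joint passes its speed limit or range.

## Working session

There is one attempt and no reset: what is moved stays moved. The work goes in short steps, Python scripts to look and compute and a shell command to move; the robot and the scene stay as the last step left them, time stands still between calls to the robot, and variables do not carry over. Pictures are saved under pics/ and viewed, about 8 in all and at most 12, crops included, and the job is handed in when it is done.

```bash
ls; mkdir -p pics; cat > h.py <<'E'
import numpy as np, cv2
from scipy.spatial.transform import Rotation as R
from workcell import status, snapshot, get_calibration, workorder, boxes_of, outline_of
def save(cam,fn):
    im=snapshot(cam); cv2.imwrite('pics/'+fn,im[:,:,::-1]); return im
def st():
    s=status.state(); r=R.from_quat(s['ee_rot'])
    print('t',round(s['t'],2),'pos',np.round(s['ee_pos'],4),'F',np.round(s['wrist_force'],1),'M',np.round(s['moment'],2),'w',round(s['grip_width'],4),'q7',np.round(s['qpos'],2))
    print('Rtool\n',np.round(r.as_matrix(),3)); return s
def ray(cam,uv,z):  # pixel->world at height z
    c=get_calibration(cam); K=np.array(c['K']);
    if 'cam_to_world' in c: T=np.array(c['cam_to_world'])
    else:
        s=status.state(); W=np.eye(4); W[:3,:3]=R.from_quat(s['ee_rot']).as_matrix(); W[:3,3]=s['ee_pos']; T=W@np.array(c['hand_eye'])
    uv=np.atleast_2d(np.float64(uv)); d=c.get('dist',c.get('distortion'))
    p=cv2.undistortPoints(uv.reshape(-1,1,2),K,None if d is None else np.float64(d)).reshape(-1,2)
    D=(T[:3,:3]@np.c_[p[:,0],-p[:,1],-np.ones(len(p))].T).T; o=T[:3,3]
    return o+D*((z-o[2])/D[:,2])[:,None]
def tool(d): # world delta -> tool delta
    return R.from_quat(status.state()['ee_rot']).inv().apply(d)
E
python3 - <<'E'
from h import *
st()
for c in ('top','scene','wrist'):
    k=get_calibration(c); print(c,{a:np.round(b,3).tolist() for a,b in k.items()})
a=save('top','top0.png'); b=save('scene','sc0.png')
for c in ('top','scene'):
    for n in ('vise','t_handle','pad','rack','pipe','screw_pot','drain_pump','tee_25','coupling_32'):
        print(c,n,[(np.round(x['position'],3).tolist(),round(x['p'],2)) for x in boxes_of(n,c)[:3]])
E
```

```text
pics
t 0.0 pos [ 0.2607 -0.5675  0.2444] F [ 0.3 -0.5 -0.7] M [0.02 0.02 0.05] w 0.0853 q7 [ 1.25  0.51 -0.24  1.5   0.13  1.15 -0.15]
Rtool
 [[ 0.418 -0.909 -0.001]
 [-0.909 -0.418  0.002]
 [-0.002  0.    -1.   ]]
top {'K': [[481.454, 0.0, 262.599], [0.0, 481.454, 195.966], [0.0, 0.0, 1.0]], 'cam_to_world': [[-0.014, 0.981, -0.195, 0.191], [-1.0, -0.013, 0.008, -0.006], [0.006, 0.195, 0.981, 1.836], [0.0, 0.0, 0.0, 1.0]]}
scene {'K': [[368.455, 0.0, 255.159], [0.0, 368.455, 186.992], [0.0, 0.0, 1.0]], 'cam_to_world': [[-0.738, 0.321, -0.594, -0.136], [-0.675, -0.347, 0.651, 0.73], [0.003, 0.881, 0.473, 0.64], [0.0, 0.0, 0.0, 1.0]]}
wrist {'K': [[320.073, 0.0, 260.636], [0.0, 320.073, 194.114], [0.0, 0.0, 1.0]], 'hand_eye': [[1.0, 0.001, -0.0, -0.001], [0.001, -0.955, -0.297, -0.075], [-0.0, 0.297, -0.955, -0.128], [0.0, 0.0, 0.0, 1.0]]}
top vise [([0.594, -0.226, 0.037], 0.68)]
top t_handle [([0.611, -0.237, 0.151], 0.64)]
top pad []
top rack [([0.593, 0.189, 0.065], 0.79), ([0.494, 0.188, 0.028], 0.37)]
top pipe [([0.492, 0.18, 0.034], 0.68)]
top screw_pot [([0.606, 0.012, 0.035], 0.86), ([0.612, -0.236, 0.151], 0.37)]
top drain_pump [([0.468, -0.418, 0.061], 0.93), ([0.598, 0.187, 0.064], 0.62), ([0.597, -0.228, 0.037], 0.28)]
top tee_25 [([0.394, 0.017, 0.032], 0.49), ([0.494, 0.186, 0.026], 0.18)]
top coupling_32 [([0.419, 0.382, 0.033], 0.48)]
scene vise [([0.601, -0.21, 0.042], 0.83)]
scene t_handle [([0.61, -0.235, 0.151], 0.53), ([0.489, 0.194, 0.024], 0.4)]
scene pad []
scene rack [([0.579, 0.214, 0.056], 0.69), ([0.501, 0.195, 0.03], 0.4)]
scene pipe [([0.499, 0.196, 0.031], 0.75), ([0.601, -0.216, 0.043], 0.6), ([0.389, 0.022, 0.035], 0.38)]
scene screw_pot [([0.594, 0.018, 0.047], 0.72)]
scene drain_pump [([0.459, -0.394, 0.051], 0.55), ([0.597, -0.216, 0.044], 0.55)]
scene tee_25 [([0.39, 0.023, 0.033], 0.63)]
scene coupling_32 [([0.413, 0.39, 0.027], 0.59)]
```

```bash
python3 -c "
import cv2,numpy as np
a=cv2.imread('pics/top0.png');cv2.imwrite('pics/top0b.png',cv2.resize(a,(800,600),interpolation=cv2.INTER_CUBIC))"
```

```text
(no output)
```

View pics/top0b.png

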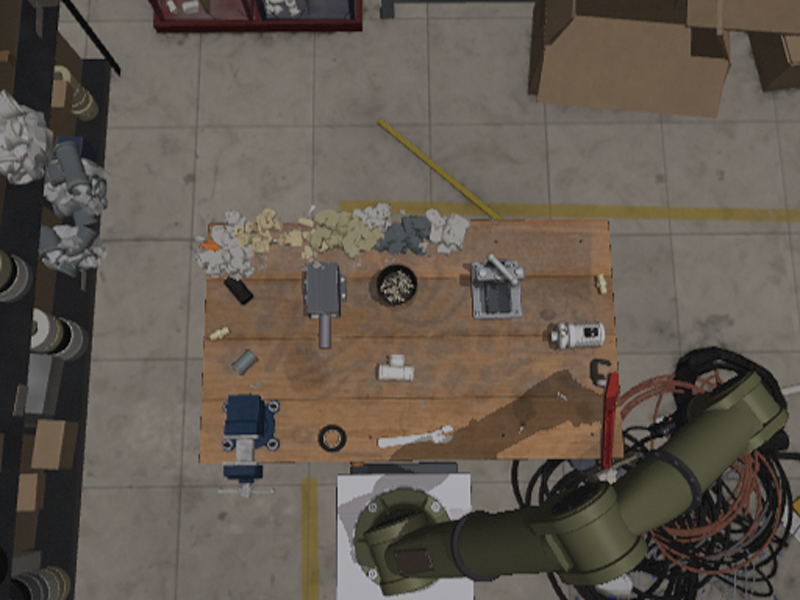

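View pics/sc0.png

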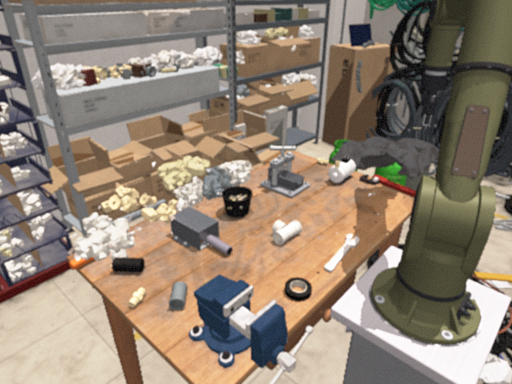

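```bash
python3 -c "
import cv2,numpy as np
a=cv2.imread('pics/top0.png')
f=lambda x,y:cv2.resize(a[y:y+66,x:x+44],None,fx=9,fy=9,interpolation=cv2.INTER_CUBIC)
cv2.imwrite('pics/crop1.png',np.hstack([f(188,162),f(297,152)]))"
```

```text
(no output)
```

View pics/crop1.png

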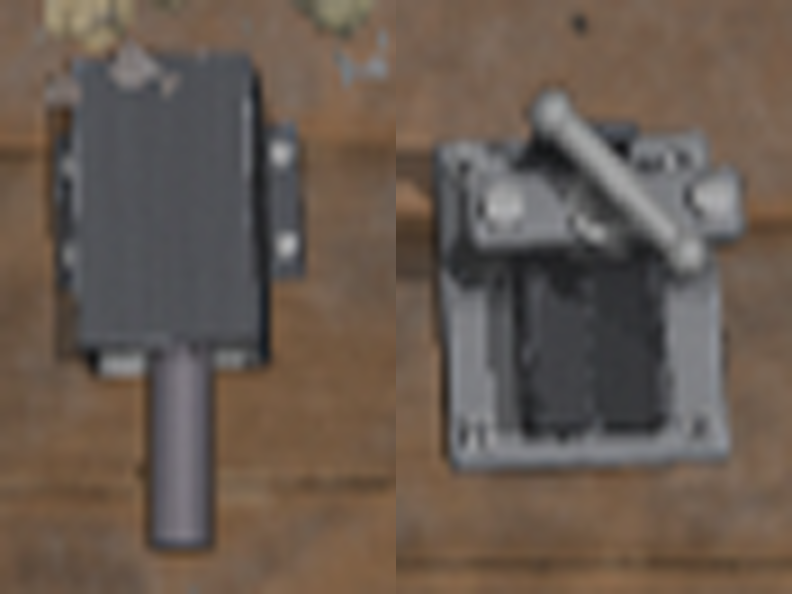

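```bash
python3 - <<'E'
from h import *
f=lambda x0,y0,p:[x0+(p[0]+.5)/9-.5,y0+(p[1]+.5)/9-.5]
def P(n,x0,y0,pts,z):
    w=ray('top',[f(x0,y0,p) for p in pts],z); d=w[1]-w[0]
    print(n,np.round(w[:,:2],4).tolist(),'mid',np.round(w.mean(0)[:2],4),'len',round(np.linalg.norm(d),4),'ang',round(np.degrees(np.arctan2(d[1],d[0])),1))
V=(297,152-0)
o=396
P('bolts',297,152,[(717-o,197),(505-o,205)],.117)
P('handle',297,152,[(688-o,257),(552-o,110)],.15)
P('basefront',297,152,[(727-o,458),(455-o,465)],.01)
P('pipe axis',188,162,[(181,545),(183,350)],.025)
P('pipe left',188,162,[(150,540),(155,355)],.018)
P('pipe right',188,162,[(212,540),(213,355)],.018)
P('rackfront',188,162,[(262,345),(80,345)],.062)
P('rackleft',188,162,[(80,345),(78,60)],.062)
E
```

```text
bolts [[0.6147, -0.2779], [0.6124, -0.1911]] mid [ 0.6135 -0.2345] len 0.0868 ang 91.5
handle [[0.582, -0.26], [0.6434, -0.2077]] mid [ 0.6127 -0.2339] len 0.0806 ang 40.4
basefront [[0.5258, -0.2942], [0.5243, -0.1774]] mid [ 0.525  -0.2358] len 0.1168 ang 90.8
pipe axis [[0.4534, 0.1883], [0.537, 0.1882]] mid [0.4952 0.1882] len 0.0836 ang -0.1
pipe left [[0.4567, 0.2022], [0.5363, 0.2008]] mid [0.4965 0.2015] len 0.0796 ang -1.0
pipe right [[0.4564, 0.176], [0.536, 0.1761]] mid [0.4962 0.176 ] len 0.0797 ang 0.1
rackfront [[0.5317, 0.1513], [0.5326, 0.2271]] mid [0.5321 0.1892] len 0.0758 ang 89.3
rackleft [[0.5326, 0.2271], [0.6551, 0.2295]] mid [0.5939 0.2283] len 0.1225 ang 1.1
```

```bash
python3 -m jog '{"linear":[[-0.03,-0.026,0],[-0.06,-0.052,0],[-0.09,-0.078,0],[-0.12,-0.104,0],[-0.15,-0.13,0],[-0.18,-0.156,0],[-0.21,-0.182,0],[-0.24,-0.208,0],[-0.27,-0.234,0],[-0.3,-0.26,0]],"roll":[0,0,0,0,0,0,0,0,0,0],"hand":[0.085,0.085,0.085,0.085,0.085,0.085,0.085,0.085,0.085,0.085]}'
python3 - <<'E'
from h import *
st(); print(tool(np.array([.486,.188,.2])-status.state()['ee_pos']))
E
```

```text
t: 1.83
ee_pos: [0.3721, -0.1849, 0.2456]
ee_rot: [0.842, -0.54, 0.001, 0.0]
wrist_force: [0.5, -0.1, -0.3]
grip_width: 0.0849
t 1.83 pos [ 0.3721 -0.1849  0.2456] F [ 0.5 -0.1 -0.3] M [ 0.04 -0.08  0.03] w 0.0849 q7 [ 0.73  0.19 -0.39  2.01  0.09  0.96 -0.85]
Rtool
 [[ 0.417 -0.909  0.001]
 [-0.909 -0.417 -0.001]
 [ 0.001 -0.    -1.   ]]
[-0.29142869 -0.25911646  0.04547347]
```

```bash
python3 -m jog '{"linear":[[-0.03,-0.026,0],[-0.06,-0.052,0.005],[-0.09,-0.078,0.01],[-0.12,-0.104,0.015],[-0.15,-0.13,0.02],[-0.18,-0.156,0.025],[-0.21,-0.182,0.03],[-0.24,-0.208,0.035],[-0.27,-0.234,0.04],[-0.291,-0.259,0.045]],"roll":[0.05,0.1,0.15,0.2,0.25,0.3,0.35,0.4,0.43,0.43],"hand":[0.085,0.085,0.085,0.085,0.085,0.085,0.085,0.085,0.085,0.085]}'
python3 - <<'E'
from h import *
st(); save('wrist','w1.png')
E
```

```text
t: 2.67
ee_pos: [0.4857, 0.1913, 0.2005]
ee_rot: [0.707, -0.707, 0.0, -0.001]
wrist_force: [0.6, 0.4, 0.3]
grip_width: 0.0844
t 2.67 pos [0.4857 0.1913 0.2005] F [0.6 0.4 0.3] M [ 0.04 -0.04  0.01] w 0.0844 q7 [-0.1   0.41 -0.46  1.84  0.22  0.94 -2.23]
Rtool
 [[ 0.001 -1.     0.001]
 [-1.    -0.001  0.   ]
 [-0.    -0.001 -1.   ]]
```

View pics/w1.png

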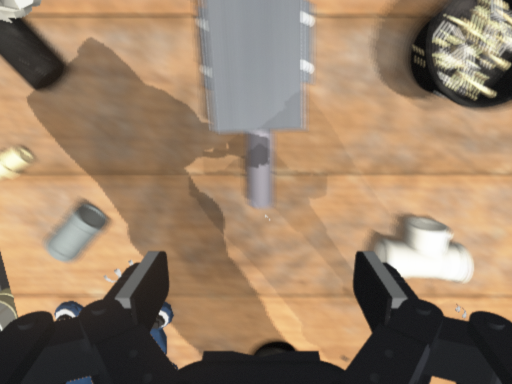

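The wrist view shows the pipe running from the hood (259,131) to its plain end (260,207), parallel to the tool's y axis.

```bash
python3 - <<'E'
from h import *
print(ray('wrist',[[260,205],[259,135],[207,132],[305,130]],.018)); print(ray('wrist',[[207,132],[305,130]],.062))
s=status.state();print(s['ee_pos'],tool(np.array([.484,.188,.018])-s['ee_pos']))
E
```

```text
[[0.45531594 0.19892924 0.018     ]
 [0.52628225 0.20030724 0.018     ]
 [0.52876896 0.25009438 0.018     ]
 [0.53131743 0.15645628 0.018     ]]
[[0.5335495  0.24258739 0.062     ]
 [0.53573624 0.16224026 0.062     ]]
[0.48782218 0.19727369 0.19991519] [0.01026694 0.0043792  0.18184928]
```

```bash
python3 - <<'E'
from h import *
im=save('wrist','w2.png'); s=st(); 
print([(np.round(x['position'],3),round(x['p'],2)) for x in boxes_of('pipe','wrist')])
m=max(outline_of('pipe','wrist'),key=lambda x:x['p']); m=m['region']
r,c=np.nonzero(m); print(r.min(),r.max(),[(y,c[r==y].min(),c[r==y].max()) for y in range(r.min(),r.max()+1,12)])
print([(np.round(ray('wrist',[[(c[r==y].min()+c[r==y].max())/2,y]],.02)[0],4)) for y in range(r.min()+2,r.max()+1,12)], ray('wrist',[[260,r.max()]],.018))
E
```

```text
t 2.77 pos [0.4867 0.1938 0.2   ] F [-0.   0.4  0.3] M [ 0.01  0.04 -0.02] w 0.0851 q7 [-0.1   0.42 -0.46  1.83  0.22  0.94 -2.23]
Rtool
 [[ 0.007 -1.     0.001]
 [-1.    -0.007  0.003]
 [-0.003 -0.001 -1.   ]]
[(array([0.493, 0.189, 0.032]), 0.92)]
137 212 [(137, np.int64(259), np.int64(283)), (149, np.int64(258), np.int64(284)), (161, np.int64(258), np.int64(283)), (173, np.int64(258), np.int64(283)), (185, np.int64(258), np.int64(284)), (197, np.int64(257), np.int64(283)), (209, np.int64(259), np.int64(281))]
[array([0.5202, 0.1785, 0.02  ]), array([0.5087, 0.1783, 0.02  ]), array([0.4969, 0.1787, 0.02  ]), array([0.4848, 0.1786, 0.02  ]), array([0.4725, 0.1779, 0.02  ]), array([0.4598, 0.1788, 0.02  ]), array([0.4469, 0.1781, 0.02  ])] [[0.44505487 0.18887796 0.018     ]]
```

```bash
python3 -m jog '{"linear":[[0.003,0,0.03],[0.006,0,0.06],[0.006,0,0.09],[0.006,0,0.12],[0.006,0,0.14],[0.006,0,0.155],[0.006,0,0.165],[0.006,0,0.17],[0.006,0,0.17],[0.006,0,0.17]],"roll":[0,0,0,0,0,0,0,0,0,0],"hand":[0.085,0.085,0.085,0.07,0.06,0.06,0.06,0.06,0.06,0.06]}'
python3 - <<'E'
from h import *
s=st(); print(tool(np.array([.484,.188,.018])-s['ee_pos'])); save('wrist','w3.png')
E
```

```text
t: 3.7
ee_pos: [0.4862, 0.1818, 0.0307]
ee_rot: [0.708, -0.706, 0.001, 0.0]
wrist_force: [-0.6, 1.2, 0.1]
grip_width: 0.06
t 3.7 pos [0.4862 0.1818 0.0307] F [-0.6  1.2  0.1] M [-0.03  0.02 -0.03] w 0.06 q7 [-0.19  0.64 -0.33  2.02  0.39  0.54 -2.37]
Rtool
 [[ 0.002 -1.     0.001]
 [-1.    -0.002 -0.001]
 [ 0.001 -0.001 -1.   ]]
[-0.00622698  0.00218331  0.01271032]
```

View pics/w3.png

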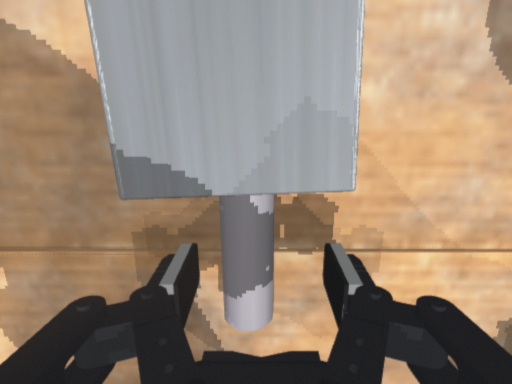

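The pipe (cols 223–272, end at row 325) sits about 13 px, or 7 mm, left of the jaw centre (col 261). I'll correct for that, go down and close.

```bash
python3 -m jog '{"linear":[[-0.004,0,0.003],[-0.007,0.001,0.008],[-0.007,0.002,0.0125],[-0.007,0.002,0.0125],[-0.007,0.002,0.0125],[-0.007,0.002,0.0125],[-0.007,0.002,0.0125],[-0.007,0.002,0.0125],[-0.007,0.002,0.0125],[-0.007,0.002,0.0125]],"roll":[0,0,0,0,0,0,0,0,0,0],"hand":[0.06,0.06,0.06,0.06,0.01,0.01,0.01,0.01,0.01,0.01]}'; python3 -c "
from h import *;st()"
```

```text
t: 4.58
ee_pos: [0.4845, 0.189, 0.0186]
ee_rot: [0.708, -0.706, 0.001, -0.0]
wrist_force: [-1.5, -0.3, 1.5]
grip_width: 0.0242
t 4.58 pos [0.4845 0.189  0.0186] F [-1.5 -0.3  1.5] M [0.02 0.06 0.  ] w 0.0242 q7 [-0.21  0.66 -0.32  2.03  0.4   0.51 -2.39]
Rtool
 [[ 0.002 -1.     0.001]
 [-1.    -0.002 -0.   ]
 [ 0.    -0.001 -1.   ]]
```

```bash
python3 -m jog '{"linear":[[0,0,-0.005],[0,0,-0.01],[0,0,-0.014],[0,0.01,-0.014],[0,0.025,-0.014],[0,0.045,-0.014],[0,0.065,-0.014],[0,0.08,-0.014],[0,0.09,-0.014],[0,0.09,-0.014]],"roll":[0,0,0,0,0,0,0,0,0,0],"hand":[0.01,0.01,0.01,0.01,0.01,0.01,0.01,0.01,0.01,0.01]}'; python3 -c "
from h import *;st();save('wrist','w4.png');save('scene','s4.png')
a=cv2.imread('pics/w4.png');b=cv2.imread('pics/s4.png')[190:290,140:270]
cv2.imwrite('pics/c4.png',np.hstack([cv2.resize(a,(400,300)),cv2.resize(b,(390,300))]))"
```

```text
t: 5.42
ee_pos: [0.3918, 0.1885, 0.0327]
ee_rot: [0.709, -0.706, 0.0, 0.001]
wrist_force: [-0.1, -0.3, -0.1]
grip_width: 0.0239
t 5.42 pos [0.3918 0.1885 0.0327] F [-0.1 -0.3 -0.1] M [ 0.    0.12 -0.03] w 0.0239 q7 [-0.31  0.56 -0.29  2.24  0.41  0.4  -2.5 ]
Rtool
 [[ 0.004 -1.    -0.   ]
 [-1.    -0.004 -0.001]
 [ 0.001  0.    -1.   ]]
```

View pics/c4.png

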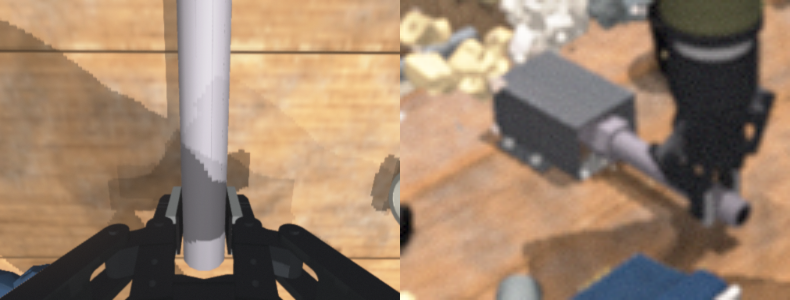

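The left view shows the pipe held straight in the jaws. The right view shows the coupling just emerging from the mouth. I'll pull further.

```bash
python3 -m jog '{"linear":[[0,0.01,0],[0,0.02,0],[0,0.03,0],[0,0.037,0],[0,0.042,0],[0,0.042,0],[0,0.042,0]],"roll":[0,0,0,0,0,0,0],"hand":[0.01,0.01,0.01,0.01,0.01,0.01,0.01]}'; python3 -c "
from h import *;s=st();save('wrist','w5.png');print(ray('wrist',[[260,0]],.03),[(np.round(x['position'],3),round(x['p'],2)) for x in boxes_of('rack','wrist')])"
```

```text
t: 6.1
ee_pos: [0.3528, 0.1892, 0.0327]
ee_rot: [0.708, -0.706, 0.001, -0.001]
wrist_force: [-0.6, -0.3, -0.9]
grip_width: 0.0241
t 6.1 pos [0.3528 0.1892 0.0327] F [-0.6 -0.3 -0.9] M [0.03 0.11 0.01] w 0.0241 q7 [-0.38  0.53 -0.26  2.32  0.42  0.32 -2.57]
Rtool
 [[ 0.003 -1.     0.003]
 [-1.    -0.003 -0.   ]
 [ 0.    -0.003 -1.   ]]
[[0.4607072  0.18981011 0.03      ]] []
```

```bash
python3 -m jog '{"linear":[[0,0,-0.02],[0,0,-0.06],[0,0,-0.1],[0,0,-0.14],[0,0,-0.18],[0.01,-0.02,-0.2],[0.03,-0.05,-0.2],[0.05,-0.08,-0.2],[0.07,-0.11,-0.2],[0.09,-0.14,-0.2]],"roll":[0,0,0,0,0,-0.1,-0.22,-0.34,-0.46,-0.58],"hand":[0.01,0.01,0.01,0.01,0.01,0.01,0.01,0.01,0.01,0.01]}'; python3 -c "
from h import *;s=st();print(tool(np.array([.52,-.11,.23])-s['ee_pos']), 'yaw',np.degrees(np.arctan2(*R.from_quat(s['ee_rot']).as_matrix()[[1,0],0])))"
```

```text
t: 7.03
ee_pos: [0.4945, 0.0979, 0.2335]
ee_rot: [0.882, -0.472, 0.002, -0.001]
wrist_force: [0.3, -0.3, -1.2]
grip_width: 0.024
t 7.03 pos [0.4945 0.0979 0.2335] F [ 0.3 -0.3 -1.2] M [0.08 0.1  0.02] w 0.024 q7 [ 0.15  0.36 -0.55  1.83  0.22  1.01 -1.47]
Rtool
 [[ 0.555 -0.832  0.004]
 [-0.832 -0.555 -0.   ]
 [ 0.002 -0.003 -1.   ]]
[0.18712435 0.0940618  0.00355656] yaw -56.323084306992136
```

```bash
python3 -m jog '{"linear":[[0.02,0.01,0],[0.04,0.02,0],[0.07,0.035,0],[0.1,0.05,0],[0.13,0.065,0],[0.15,0.075,0],[0.17,0.085,0],[0.18,0.09,0],[0.187,0.094,0],[0.187,0.094,0]],"roll":[-0.12,-0.24,-0.36,-0.48,-0.6,-0.72,-0.84,-0.96,-1.08,-1.2],"hand":[0.01,0.01,0.01,0.01,0.01,0.01,0.01,0.01,0.01,0.01]}' && python3 -m jog '{"linear":[[0,0,0],[0,0,0],[0,0,0],[0,0,0],[0,0,0],[0,0,0],[0,0,0],[0,0,0],[0,0,0],[0,0,0]],"roll":[-0.12,-0.24,-0.36,-0.48,-0.6,-0.72,-0.84,-0.96,-1.08,-1.2],"hand":[0.01,0.01,0.01,0.01,0.01,0.01,0.01,0.01,0.01,0.01]}'; python3 -c "
from h import *;s=st();print(tool(np.array([.52,-.11,.03])-s['ee_pos']), 'yaw',np.degrees(np.arctan2(*R.from_quat(s['ee_rot']).as_matrix()[[1,0],0])));save('scene','s6.png');cv2.imwrite('pics/c6.png',cv2.imread('pics/s6.png'))"
```

```text
t: 7.87
ee_pos: [0.5199, -0.1131, 0.2331]
ee_rot: [0.994, 0.109, 0.002, 0.001]
wrist_force: [-0.0, -0.7, -1.1]
grip_width: 0.024
t: 8.7
ee_pos: [0.52, -0.1138, 0.233]
ee_rot: [0.757, 0.653, 0.001, 0.001]
wrist_force: [-0.5, -0.2, -1.3]
grip_width: 0.0241
t 8.7 pos [ 0.52   -0.1138  0.233 ] F [-0.5 -0.2 -1.3] M [-0.01 -0.09 -0.01] w 0.0241 q7 [ 0.89  0.57 -1.15  1.76  0.56  1.18  0.99]
Rtool
 [[ 0.147  0.989  0.003]
 [ 0.989 -0.147 -0.001]
 [-0.     0.003 -1.   ]]
[ 0.00379861 -0.00127721  0.20304409] yaw 81.5422010298825
```

View pics/c6.png

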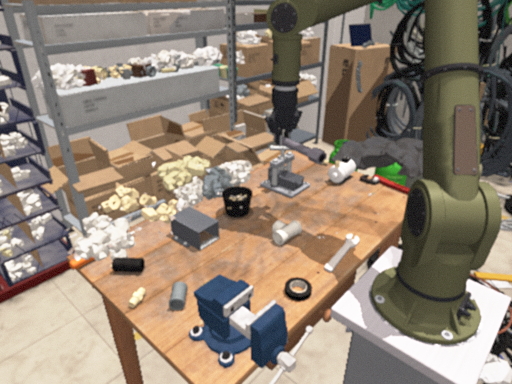

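```bash
python3 -m jog '{"linear":[[0.002,0,0.02],[0.004,-0.001,0.055],[0.004,-0.001,0.09],[0.004,-0.001,0.12],[0.004,-0.001,0.145],[0.004,-0.001,0.165],[0.004,-0.001,0.18],[0.004,-0.001,0.19],[0.004,-0.001,0.195],[0.004,-0.001,0.195]],"roll":[-0.1,-0.148,-0.148,-0.148,-0.148,-0.148,-0.148,-0.148,-0.148,-0.148],"hand":[0.01,0.01,0.01,0.01,0.01,0.01,0.01,0.01,0.01,0.01]}' ; python3 -c "
from h import *;s=st();"
```

```text
t: 9.58
ee_pos: [0.5199, -0.1103, 0.0371]
ee_rot: [0.705, 0.709, 0.0, 0.001]
wrist_force: [0.9, -0.1, -0.6]
grip_width: 0.0241
t 9.58 pos [ 0.5199 -0.1103  0.0371] F [ 0.9 -0.1 -0.6] M [-0.01 -0.05  0.03] w 0.0241 q7 [ 0.75  0.81 -0.96  1.98  0.9   0.86  0.85]
Rtool
 [[-0.007  1.     0.002]
 [ 1.     0.007 -0.001]
 [-0.001  0.002 -1.   ]]
```

```bash
python3 -m jog '{"linear":[[0,0,0.005],[0,0,0.01],[0,0,0.014],[0,0,0.017],[0,0,0.017],[0,0,0.017]],"roll":[0,0,0,0,0,0],"hand":[0.01,0.01,0.01,0.01,0.01,0.01]}' ; python3 -c "
from h import *;s=st();"
```

```text
t: 10.08
ee_pos: [0.5199, -0.1103, 0.0201]
ee_rot: [0.705, 0.709, 0.0, 0.001]
wrist_force: [0.6, 0.1, -1.6]
grip_width: 0.0239
t 10.08 pos [ 0.5199 -0.1103  0.0201] F [ 0.6  0.1 -1.6] M [ 0.03 -0.09 -0.02] w 0.0239 q7 [ 0.73  0.83 -0.94  1.99  0.94  0.83  0.82]
Rtool
 [[-0.007  1.     0.002]
 [ 1.     0.007 -0.001]
 [-0.001  0.002 -1.   ]]
```

```bash
python3 -m jog '{"linear":[[0,0,0.001],[0,0,0.002],[0,0,0.002],[0,0,0.002],[0,0,0.002],[0,0,0.002],[0,0,0.002],[0,0,0.002],[0,0,-0.02],[0,0,-0.05]],"roll":[0,0,0,0,0,0,0,0,0,0],"hand":[0.01,0.01,0.04,0.06,0.06,0.06,0.06,0.06,0.06,0.06]}' && python3 -m jog '{"linear":[[0,0,-0.03],[0,-0.03,-0.06],[0,-0.06,-0.09],[0,-0.08,-0.1],[0,-0.1,-0.1],[0,-0.115,-0.1],[0,-0.115,-0.1],[0,-0.115,-0.1],[0,-0.115,-0.1]],"roll":[0,0,0,0,0,0,0,0,0],"hand":[0.06,0.06,0.06,0.06,0.06,0.06,0.06,0.06,0.06]}'; python3 - <<'E'
from h import *
save('wrist','w7.png'); st()
save('top','t7.png')
m=max(outline_of('pipe','wrist'),key=lambda x:x['p']); print(m['p']); m=m['region']; r,c=np.nonzero(m); print(r.min(),r.max(),c.min(),c.max())
m=max(outline_of('pipe','top'),key=lambda x:x['p']); print(m['p']); m=m['region']; 
r,c=np.nonzero(m); q=cv2.minAreaRect(np.c_[c,r].astype(np.float32)); b=cv2.boxPoints(q); print(np.round(ray('top',b,.018),4))
print([(np.round(x['position'],3),round(x['p'],2)) for x in boxes_of('pipe','top')])
E
```

```text
t: 10.92
ee_pos: [0.5182, -0.1103, 0.0688]
ee_rot: [0.705, 0.71, -0.001, -0.001]
wrist_force: [0.6, 0.1, -0.3]
grip_width: 0.0603
t: 11.67
ee_pos: [0.4045, -0.1113, 0.1693]
ee_rot: [0.705, 0.709, -0.0, -0.001]
wrist_force: [0.8, 0.2, -0.3]
grip_width: 0.0603
t 11.72 pos [ 0.4046 -0.111   0.1692] F [0.1 0.2 0.8] M [-0.07  0.01  0.01] w 0.0603 q7 [ 1.06  0.51 -1.24  2.11  0.61  0.95  1.05]
Rtool
 [[-0.007  1.    -0.002]
 [ 1.     0.007  0.001]
 [ 0.001 -0.002 -1.   ]]Traceback (most recent call last):
  File "<stdin>", line 4, in <module>
ValueError: max() iterable argument is empty
```

View pics/w7.png

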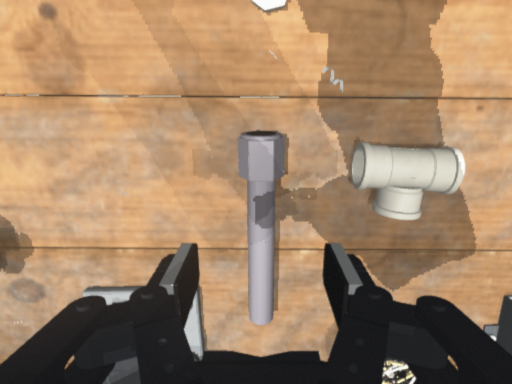

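The pipe lies flat: coupling face at (262,132), shoulder at row 180, plain end at (261,322). It is released and clear of the tee.

```bash
python3 - <<'E'
from h import *
w=ray('wrist',[[262,136],[262,180],[262,205],[261,285],[261,322]],.02);print(np.round(w,4))
d=w[3]-w[1];print(np.degrees(np.arctan2(d[1],d[0])))
E
```

```text
[[ 0.3613 -0.1096  0.02  ]
 [ 0.4003 -0.1093  0.02  ]
 [ 0.424  -0.1091  0.02  ]
 [ 0.5081 -0.1094  0.02  ]
 [ 0.5521 -0.1091  0.02  ]]
-0.06397156856280783
```

```bash
python3 -m jog '{"linear":[[0.0015,0.005,0.03],[0.0015,0.0055,0.065],[0.0015,0.0055,0.095],[0.0015,0.0055,0.12],[0.0015,0.0055,0.137],[0.0015,0.0055,0.147],[0.0015,0.0055,0.15],[0.0015,0.0055,0.15],[0.0015,0.0055,0.15],[0.0015,0.0055,0.15]],"roll":[0,0,0,0,0,0,0,0,0,0],"hand":[0.06,0.06,0.06,0.06,0.06,0.06,0.06,0.06,0.06,0.06]}'; python3 - <<'E'
from h import *
st(); save('wrist','w8.png')
E
```

```text
t: 12.65
ee_pos: [0.4102, -0.109, 0.0196]
ee_rot: [0.704, 0.71, 0.0, -0.001]
wrist_force: [0.2, 0.0, 0.5]
grip_width: 0.0603
t 12.65 pos [ 0.4102 -0.109   0.0196] F [0.2 0.  0.5] M [0.   0.04 0.02] w 0.0603 q7 [ 0.79  0.72 -0.91  2.27  1.03  0.66  0.68]
Rtool
 [[-0.007  1.    -0.001]
 [ 1.     0.007  0.001]
 [ 0.001 -0.001 -1.   ]]
```

View pics/w8.png

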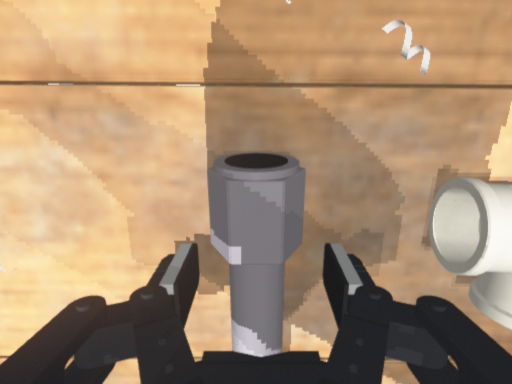

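```bash
python3 - <<'E'
from h import *
print(ray('wrist',[[257,262]],.036),ray('wrist',[[235,247],[286,247]],.018),ray('wrist',[[257,170]],.036))
E
```

```text
[[ 0.39578686 -0.11060856  0.036     ]] [[ 0.39841088 -0.12061265  0.018     ]
 [ 0.39827308 -0.09780497  0.018     ]] [[ 0.35896333 -0.11072763  0.036     ]]
```

The coupling shoulder is at row 262, x ≈ 0.396. I'll shift 2 mm toward the plain end and close.

```bash
python3 -m jog '{"linear":[[-0.001,0.002,0],[-0.001,0.002,0],[-0.001,0.002,0],[-0.001,0.002,0],[-0.001,0.002,0],[-0.001,0.002,0],[-0.001,0.002,0],[-0.001,0.002,-0.02],[-0.001,0.002,-0.05],[-0.001,0.002,-0.06]],"roll":[0,0,0,0,0,0,0,0,0,0],"hand":[0.06,0.06,0.01,0.01,0.01,0.01,0.01,0.01,0.01,0.01]}'; python3 - <<'E'
from h import *
s=st()
E
```

```text
t: 13.53
ee_pos: [0.4127, -0.1096, 0.0819]
ee_rot: [0.704, 0.71, 0.001, -0.0]
wrist_force: [1.2, 0.2, -0.4]
grip_width: 0.0239
t 13.53 pos [ 0.4127 -0.1096  0.0819] F [ 1.2  0.2 -0.4] M [-0.01 -0.04  0.01] w 0.0239 q7 [ 0.89  0.63 -1.05  2.21  0.82  0.77  0.86]
Rtool
 [[-0.008  1.     0.   ]
 [ 1.     0.008  0.001]
 [ 0.001  0.    -1.   ]]
```

```bash
python3 -m jog '{"linear":[[-0.01,-0.02,-0.01],[-0.03,-0.035,-0.01],[-0.06,-0.04,-0.01],[-0.09,-0.04,-0.01],[-0.11,-0.04,-0.01],[-0.12,-0.04,-0.005],[-0.126,-0.04,0],[-0.126,-0.04,0.01],[-0.126,-0.04,0.015],[-0.126,-0.04,0.015]],"roll":[-0.01,-0.01,-0.01,-0.01,-0.01,-0.01,-0.01,-0.01,-0.01,-0.01],"hand":[0.01,0.01,0.01,0.01,0.01,0.01,0.01,0.01,0.01,0.01]}'; python3 - <<'E'
from h import *
s=st(); save('top','t9.png'); save('scene','s9.png')
a=cv2.imread('pics/t9.png')[140:250,270:370]; b=cv2.imread('pics/s9.png')[130:230,250:350]
cv2.imwrite('pics/c9.png',np.hstack([cv2.resize(a,(400,440),interpolation=2),cv2.resize(b,(400,440),interpolation=2)]))
E
```

```text
t: 14.37
ee_pos: [0.3732, -0.2346, 0.0657]
ee_rot: [0.7, 0.714, 0.001, -0.001]
wrist_force: [0.3, 1.0, -1.7]
grip_width: 0.0239
t 14.37 pos [ 0.3732 -0.2346  0.0657] F [ 0.3  1.  -1.7] M [0.04 0.05 0.01] w 0.0239 q7 [ 1.18  0.69 -1.04  2.19  0.88  0.79  1.13]
Rtool
 [[-0.02   1.    -0.001]
 [ 1.     0.02   0.003]
 [ 0.003 -0.001 -1.   ]]
```

View pics/c9.png

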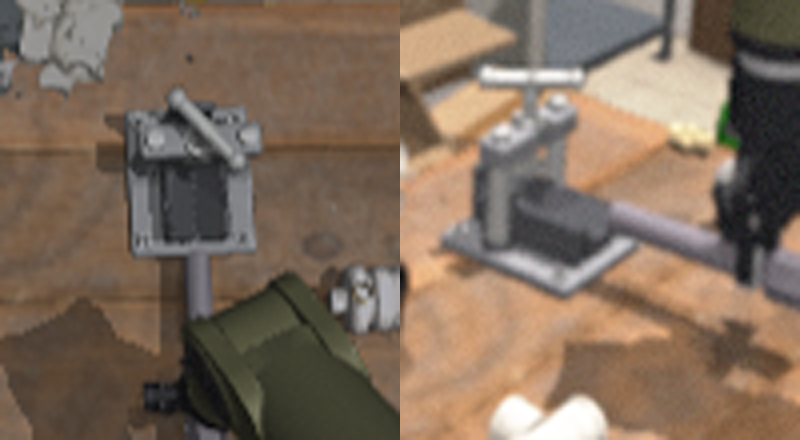

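Top view: the pipe tip is at crop (199,255), against the trough centre at col 196, so they line up. Feeding now.

```bash
python3 -m jog '{"linear":[[-0.002,0,0.004],[-0.003,0.005,0.008],[-0.003,0.015,0.008],[-0.003,0.03,0.008],[-0.003,0.045,0.008],[-0.003,0.06,0.008],[-0.003,0.075,0.008],[-0.003,0.085,0.008],[-0.003,0.09,0.008],[-0.003,0.09,0.008]],"roll":[0,0,0,0,0,0,0,0,0,0],"hand":[0.01,0.01,0.01,0.01,0.01,0.01,0.01,0.01,0.01,0.01]}'; python3 -c "
from h import *
st()"
```

```text
t: 15.3
ee_pos: [0.4653, -0.2355, 0.0587]
ee_rot: [0.7, 0.715, 0.001, -0.001]
wrist_force: [-0.7, 0.7, -0.8]
grip_width: 0.0238
t 15.3 pos [ 0.4653 -0.2355  0.0587] F [-0.7  0.7 -0.8] M [0.02 0.01 0.  ] w 0.0238 q7 [ 1.04  0.78 -1.01  1.99  0.87  0.89  1.14]
Rtool
 [[-0.021  1.     0.001]
 [ 1.     0.021  0.002]
 [ 0.002  0.001 -1.   ]]
```

```bash
python3 -m jog '{"linear":[[-0.001,0.006,0.001],[-0.001,0.016,0.002],[-0.001,0.026,0.003],[-0.001,0.034,0.004],[-0.001,0.039,0.005],[-0.001,0.042,0.005],[-0.001,0.042,0.005],[-0.001,0.042,0.005]],"roll":[0,0,0,0,0,0,0,0],"hand":[0.01,0.01,0.01,0.01,0.01,0.01,0.01,0.01]}' && python3 -m jog '{"linear":[[0,0.001,0.001],[0,0.002,0.002],[0,0.003,0.003],[0,0.004,0.004],[0,0.004,0.004]],"roll":[0,0,0,0,0],"hand":[0.01,0.01,0.01,0.01,0.01]}'; python3 -c "
from h import *
st()"
```

```text
t: 15.97
ee_pos: [0.5071, -0.2354, 0.0536]
ee_rot: [0.7, 0.715, 0.001, -0.001]
wrist_force: [0.3, 0.4, -1.5]
grip_width: 0.024
t: 16.38
ee_pos: [0.5112, -0.2355, 0.0495]
ee_rot: [0.7, 0.714, 0.001, -0.001]
wrist_force: [-1.5, -1.1, 1.0]
grip_width: 0.024
t 16.38 pos [ 0.5112 -0.2355  0.0495] F [-1.5 -1.1  1. ] M [-0.16  0.   -0.07] w 0.024 q7 [ 0.97  0.83 -0.99  1.89  0.87  0.93  1.14]
Rtool
 [[-0.021  1.     0.   ]
 [ 1.     0.021  0.002]
 [ 0.002  0.    -1.   ]]
```

```bash
python3 -m jog '{"linear":[[0,0.001,0],[0,0.002,0],[0,0.003,0.001],[0,0.003,0.001]],"roll":[0,0,0,0],"hand":[0.01,0.01,0.01,0.01]}' && python3 -m jog '{"linear":[[0,0.001,0],[0,0.002,0.001],[0,0.002,0.001]],"roll":[0,0,0],"hand":[0.01,0.01,0.01]}'; python3 -c "
from h import *
st()"
```

```text
t: 16.72
ee_pos: [0.5123, -0.2361, 0.0483]
ee_rot: [0.7, 0.714, -0.001, -0.002]
wrist_force: [-8.2, -1.8, 5.2]
grip_width: 0.0239
t: 16.97
ee_pos: [0.5125, -0.2368, 0.0474]
ee_rot: [0.7, 0.714, -0.003, -0.002]
wrist_force: [-8.2, -1.8, 7.3]
grip_width: 0.0242
t 16.97 pos [ 0.5125 -0.2368  0.0474] F [-8.2 -1.8  7.3] M [-0.28  1.35 -0.15] w 0.0242 q7 [ 0.96  0.84 -0.98  1.88  0.87  0.94  1.14]
Rtool
 [[-0.02   1.    -0.007]
 [ 1.     0.02  -0.001]
 [-0.001 -0.007 -1.   ]]
```

```bash
python3 -m jog '{"linear":[[0,-0.0005,0],[0,-0.0005,0],[0,-0.0005,0],[0,-0.0005,0],[0,-0.0005,0],[0,-0.0005,-0.005],[0,-0.0005,-0.02],[0,-0.005,-0.05],[0,-0.01,-0.08],[0,-0.02,-0.12]],"roll":[0,0,0,0,0,0,0,0,0,0],"hand":[0.03,0.045,0.06,0.06,0.06,0.06,0.06,0.06,0.06,0.06]}' && python3 -m jog '{"linear":[[0,0,-0.03],[0,0,-0.06],[0,0,-0.08],[0,0,-0.09],[0,0,-0.09],[0,0,-0.09]],"roll":[0,0,0,0,0,0],"hand":[0.06,0.06,0.06,0.06,0.06,0.06]}'; python3 -c "
from h import *
save('wrist','w10.png');st();save('top','t10.png');save('scene','s10.png')
a=cv2.imread('pics/t10.png')[140:250,270:370]; b=cv2.imread('pics/s10.png')[130:230,250:350]
cv2.imwrite('pics/c10.png',np.hstack([cv2.resize(a,(400,440),interpolation=2),cv2.resize(b,(400,440),interpolation=2)]))"
```

```text
t: 17.8
ee_pos: [0.493, -0.2365, 0.1678]
ee_rot: [0.7, 0.715, -0.003, -0.003]
wrist_force: [1.0, -1.3, 1.1]
grip_width: 0.0599
t: 18.3
ee_pos: [0.4935, -0.2367, 0.2572]
ee_rot: [0.7, 0.714, -0.003, -0.003]
wrist_force: [0.6, 0.7, -0.2]
grip_width: 0.0599
t 18.35 pos [ 0.4932 -0.2368  0.2565] F [ 0.4  0.4 -0.2] M [-0.    0.    0.03] w 0.0598 q7 [ 1.11  0.6  -1.2   1.67  0.57  1.29  1.39]
Rtool
 [[-0.021  1.    -0.01 ]
 [ 1.     0.021  0.001]
 [ 0.001 -0.01  -1.   ]]
```

View pics/c10.png

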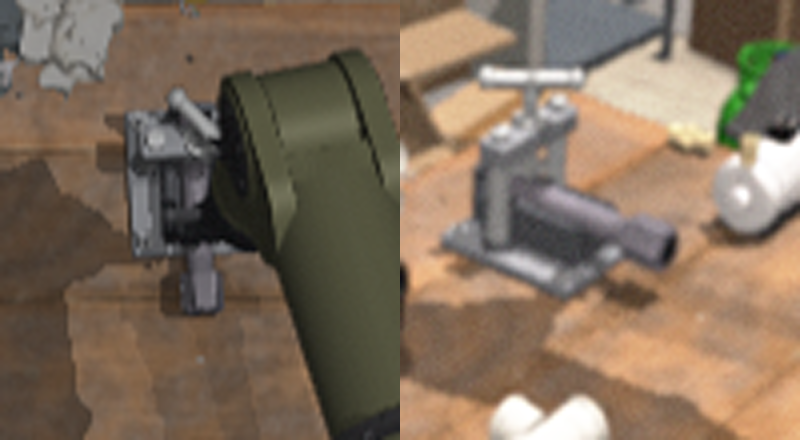

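```bash
python3 -m jog '{"linear":[[0,0.02,0],[0,0.05,0],[0.001,0.08,0],[0.001,0.1,0],[0.001,0.115,0],[0.001,0.119,0],[0.001,0.119,0],[0.001,0.119,0],[0.001,0.119,0],[0.001,0.119,0]],"roll":[-0.1,-0.2,-0.32,-0.44,-0.56,-0.64,-0.68,-0.68,-0.68,-0.68],"hand":[0.06,0.06,0.06,0.06,0.06,0.06,0.06,0.06,0.06,0.06]}'; python3 -c "
from h import *
print(ray('top',[[320,217.5]],.045))
save('wrist','w11.png');st();print([(np.round(x['position'],3),round(x['p'],2)) for x in boxes_of('t_handle','wrist')])"
```

```text
t: 19.28
ee_pos: [0.6117, -0.2332, 0.2541]
ee_rot: [0.422, 0.907, -0.002, -0.006]
wrist_force: [-0.3, 0.5, 0.2]
grip_width: 0.06
[[ 0.46245981 -0.23603097  0.045     ]]
t 19.33 pos [ 0.6117 -0.2333  0.2544] F [ 0.3  0.2 -0.3] M [-0.04  0.02  0.05] w 0.06 q7 [ 0.92  0.81 -1.27  1.38  0.76  1.5   1.96]
Rtool
 [[-0.644  0.765 -0.012]
 [ 0.765  0.644  0.002]
 [ 0.009 -0.008 -1.   ]]
[(array([ 0.607, -0.241,  0.155]), 0.79), (array([ 0.599, -0.245,  0.043]), 0.3)]
```

View pics/w11.png

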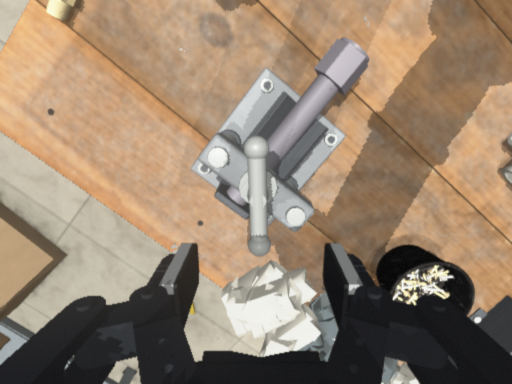

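The bar runs from (256,147) to (259,245), square to the jaws. The pipe lies along the trough with its coupling outside.

```bash
python3 - <<'E'
from h import *
w=ray('wrist',[[256,146],[259,245]],.1465);m=w.mean(0);d=w[1]-w[0];print(w,m,np.linalg.norm(d),np.degrees(np.arctan2(d[1],d[0])))
s=status.state(); print(tool(m-s['ee_pos']))
b=ray('wrist',[[218,157],[296,216]],.117);print(b.mean(0))
E
```

```text
[[ 0.58157078 -0.26117268  0.1465    ]
 [ 0.64166852 -0.20785317  0.1465    ]] [ 0.61161965 -0.23451292  0.1465    ] 0.08034120083980177 41.57986448287112
[-1.75482772e-03 -9.15949747e-06  1.08116865e-01]
[ 0.61121296 -0.23426725  0.117     ]
```

```bash
python3 -m jog '{"linear":[[-0.0018,0,0.03],[-0.0018,0,0.06],[-0.0018,0,0.085],[-0.0018,0,0.098],[-0.0018,0,0.105],[-0.0018,0,0.106],[-0.0018,0,0.106],[-0.0018,0,0.106]],"roll":[-0.025,-0.025,-0.025,-0.025,-0.025,-0.025,-0.025,-0.025],"hand":[0.06,0.06,0.06,0.06,0.06,0.05,0.05,0.05]}'; python3 -c "
from h import *
s=st();print(tool(np.array([.6117,-.2344,.1485])-s['ee_pos']))"
```

```text
t: 20.05
ee_pos: [0.6124, -0.2343, 0.1503]
ee_rot: [0.41, 0.912, -0.001, -0.005]
wrist_force: [-0.3, 0.1, 0.2]
grip_width: 0.0496
t 20.05 pos [ 0.6124 -0.2343  0.1503] F [-0.3  0.1  0.2] M [ 0.01  0.01 -0.03] w 0.0496 q7 [ 0.92  0.9  -1.22  1.52  0.86  1.34  1.9 ]
Rtool
 [[-0.663  0.748 -0.009]
 [ 0.748  0.663  0.001]
 [ 0.007 -0.006 -1.   ]]
[ 0.00041506 -0.00060588  0.00179024]
```

```bash
python3 -m jog '{"linear":[[0,-0.0006,0.002],[0,-0.0006,0.002],[0,-0.0006,0.002],[0,-0.0006,0.002],[0,-0.0006,0.002],[0,-0.0006,0.002],[0,-0.0006,0.002],[0,-0.0006,0.002]],"roll":[0,0,0,0,0,0,0,0],"hand":[0.05,0.0,0.0,0.0,0.0,0.0,0.0,0.0]}'; python3 -c "
from h import *
s=st();print(np.degrees(np.arctan2(*R.from_quat(s['ee_rot']).as_matrix()[[1,0],0])))"
```

```text
t: 20.72
ee_pos: [0.6122, -0.2347, 0.149]
ee_rot: [0.41, 0.912, -0.001, -0.004]
wrist_force: [-1.4, 0.2, 6.5]
grip_width: 0.0129
t 20.72 pos [ 0.6122 -0.2347  0.149 ] F [-1.4  0.2  6.5] M [-0.12  0.29  0.05] w 0.0129 q7 [ 0.92  0.91 -1.22  1.53  0.86  1.33  1.9 ]
Rtool
 [[-0.663  0.749 -0.008]
 [ 0.749  0.663  0.001]
 [ 0.006 -0.006 -1.   ]]
131.52853417378466
```

```bash
python3 -m jog '{"linear":[[0,0,-0.001],[0,0,-0.001],[0,0,-0.0005],[0,0,0],[0,0,0.0005],[0,0,0.001],[0,0,0.0015],[0,0,0.002],[0,0,0.0025],[0,0,0.0025]],"roll":[0.05,0.15,0.25,0.36,0.47,0.58,0.69,0.8,0.9,0.9],"hand":[0,0,0,0,0,0,0,0,0,0]}'; python3 -c "
from h import *
s=st();print(np.degrees(np.arctan2(*R.from_quat(s['ee_rot']).as_matrix()[[1,0],0])))"
```

```text
t: 21.55
ee_pos: [0.6119, -0.234, 0.1457]
ee_rot: [0.767, 0.641, -0.003, -0.004]
wrist_force: [1.9, 2.8, -6.1]
grip_width: 0.0129
t 21.55 pos [ 0.6119 -0.234   0.1457] F [ 1.9  2.8 -6.1] M [ 0.4  -0.34  0.07] w 0.0129 q7 [ 0.85  0.82 -1.02  1.53  0.72  1.21  1.11]
Rtool
 [[ 0.177  0.984 -0.009]
 [ 0.984 -0.177  0.002]
 [-0.    -0.01  -1.   ]]
79.77793621887405
```

```bash
python3 -m jog '{"linear":[[0,0,0.0005],[0,0,0.001],[0,0,0.0015],[0,0,0.002],[0,0,0.0025],[0,0,0.003],[0,0,0.0035],[0,0,0.004],[0,0,0.0045],[0,0,0.0045]],"roll":[0.08,0.2,0.32,0.44,0.56,0.68,0.8,0.92,1.0,1.0],"hand":[0,0,0,0,0,0,0,0,0,0]}'; python3 -c "
from h import *
s=st();print(np.degrees(np.arctan2(*R.from_quat(s['ee_rot']).as_matrix()[[1,0],0])))"
```

```text
t: 22.38
ee_pos: [0.6125, -0.2333, 0.1416]
ee_rot: [0.981, 0.195, -0.004, -0.002]
wrist_force: [1.7, 1.1, 0.4]
grip_width: 0.0135
t 22.38 pos [ 0.6125 -0.2333  0.1416] F [1.7 1.1 0.4] M [ 0.31 -0.37  0.12] w 0.0135 q7 [ 0.75  0.74 -0.77  1.54  0.55  1.1   0.25]
Rtool
 [[ 0.924  0.383 -0.008]
 [ 0.383 -0.924  0.002]
 [-0.007 -0.005 -1.   ]]
22.52271687379903
```

```bash
python3 -m jog '{"linear":[[0,0,0.0003],[0,0,0.0006],[0,0,0.0006],[0,0,0.0006]],"roll":[0.08,0.16,0.16,0.16],"hand":[0,0,0,0]}'; python3 -c "
from h import *
s=st()"; python3 -m jog '{"linear":[[0,0,0.0004],[0,0,0.0008],[0,0,0.0012],[0,0,0.0016],[0,0,0.0016],[0,0,0.0016]],"roll":[0.1,0.2,0.3,0.4,0.4,0.4],"hand":[0,0,0,0,0,0]}'; python3 -c "
from h import *
s=st();y=np.degrees(np.arctan2(*R.from_quat(s['ee_rot']).as_matrix()[[1,0],0]));print(y,.862+np.radians(131.6-y))"
```

```text
t: 22.72
ee_pos: [0.6127, -0.2332, 0.141]
ee_rot: [0.993, 0.119, -0.004, -0.001]
wrist_force: [1.9, 0.4, -0.3]
grip_width: 0.013
t 22.72 pos [ 0.6127 -0.2332  0.141 ] F [ 1.9  0.4 -0.3] M [ 0.06 -0.29  0.12] w 0.013 q7 [ 0.73  0.73 -0.73  1.54  0.52  1.09  0.11]
Rtool
 [[ 0.972  0.237 -0.008]
 [ 0.237 -0.972  0.002]
 [-0.007 -0.004 -1.   ]]
t: 23.22
ee_pos: [0.613, -0.2332, 0.1395]
ee_rot: [0.997, -0.077, -0.004, -0.0]
wrist_force: [2.0, -1.1, -0.2]
grip_width: 0.0131
t 23.22 pos [ 0.613  -0.2332  0.1395] F [ 2.  -1.1 -0.2] M [-0.03 -0.57  0.11] w 0.0131 q7 [ 0.67  0.7  -0.62  1.54  0.45  1.05 -0.22]
Rtool
 [[ 0.988 -0.154 -0.007]
 [-0.154 -0.988  0.002]
 [-0.008 -0.    -1.   ]]
-8.863195957286546 3.3135452473286384
```

```bash
python3 -m jog '{"linear":[[0,0,0.0004],[0,0,0.0008],[0,0,0.0012],[0,0,0.0012]],"roll":[0.1,0.2,0.3,0.3],"hand":[0,0,0,0]}'; python3 -c "
from h import *
s=st();y=np.degrees(np.arctan2(*R.from_quat(s['ee_rot']).as_matrix()[[1,0],0]));print(y,.862+np.radians(131.6-y))"; python3 -m jog '{"linear":[[0,0,0.0003],[0,0,0.0008],[0,0,0.0008]],"roll":[0.1,0.2,0.2],"hand":[0,0,0]}'; python3 -c "
from h import *
s=st();y=np.degrees(np.arctan2(*R.from_quat(s['ee_rot']).as_matrix()[[1,0],0]));print(y,.862+np.radians(131.6-y))"
```

```text
t: 23.55
ee_pos: [0.6132, -0.2333, 0.1383]
ee_rot: [0.974, -0.225, -0.004, 0.0]
wrist_force: [2.7, -0.1, -0.3]
grip_width: 0.0135
t 23.55 pos [ 0.6132 -0.2333  0.1383] F [ 2.7 -0.1 -0.3] M [-0.18 -0.61  0.2 ] w 0.0135 q7 [ 0.63  0.69 -0.54  1.54  0.39  1.03 -0.47]
Rtool
 [[ 0.899 -0.438 -0.007]
 [-0.438 -0.899  0.001]
 [-0.007  0.002 -1.   ]]
-25.99247681298183 3.612507596759353
t: 23.8
ee_pos: [0.6134, -0.2334, 0.1376]
ee_rot: [0.947, -0.32, -0.003, 0.001]
wrist_force: [2.0, -1.3, 0.1]
grip_width: 0.0132
t 23.8 pos [ 0.6134 -0.2334  0.1376] F [ 2.  -1.3  0.1] M [-0.15 -0.54  0.18] w 0.0132 q7 [ 0.6   0.68 -0.49  1.54  0.35  1.01 -0.63]
Rtool
 [[ 0.795 -0.606 -0.007]
 [-0.606 -0.795  0.001]
 [-0.006  0.003 -1.   ]]
-37.30775943794486 3.809996534358665
```

```bash
python3 -m jog '{"linear":[[0,0,0.0004],[0,0,0.0008],[0,0,0.001],[0,0,0.001],[0,0,0.001]],"roll":[0.1,0.2,0.22,0.22,0.22],"hand":[0,0,0,0,0]}'; python3 -c "
from h import *
s=st();y=np.degrees(np.arctan2(*R.from_quat(s['ee_rot']).as_matrix()[[1,0],0]));print(y,.862+np.radians(131.6-y))"
```

```text
t: 24.22
ee_pos: [0.6135, -0.2335, 0.1367]
ee_rot: [0.908, -0.419, -0.003, 0.001]
wrist_force: [1.8, -0.1, 2.6]
grip_width: 0.0129
t 24.22 pos [ 0.6135 -0.2335  0.1367] F [ 1.8 -0.1  2.6] M [-0.25 -0.45  0.27] w 0.0129 q7 [ 0.57  0.67 -0.43  1.54  0.31  1.   -0.81]
Rtool
 [[ 0.649 -0.761 -0.007]
 [-0.761 -0.649  0.001]
 [-0.005  0.005 -1.   ]]
-49.55097180124837 4.023680901119187
```

```bash
python3 -m jog '{"linear":[[0,0,0],[0,0,0],[0,0,0],[0,0,-0.002],[0,0,-0.02],[0,0,-0.05],[0,0,-0.085],[0,0,-0.11],[0,0,-0.118],[0,0,-0.118]],"roll":[0,0,0,0,0,0,0,0,0,0],"hand":[0.02,0.04,0.05,0.05,0.05,0.05,0.05,0.05,0.05,0.05]}'; python3 -m jog '{"linear":[[0,0,0],[0,0,0],[0,0,0]],"roll":[0,0,0],"hand":[0.05,0.05,0.05]}'; python3 -c "
from h import *
save('wrist','w12.png');st()"
```

```text
t: 25.05
ee_pos: [0.6153, -0.2336, 0.2576]
ee_rot: [0.908, -0.419, -0.001, 0.001]
wrist_force: [0.6, -0.3, 0.6]
grip_width: 0.0499
t: 25.3
ee_pos: [0.6147, -0.2336, 0.256]
ee_rot: [0.908, -0.419, -0.002, 0.001]
wrist_force: [0.1, -0.1, -0.4]
grip_width: 0.0497
t 25.35 pos [ 0.6147 -0.2336  0.256 ] F [ 0.3 -0.2  0.2] M [-0.03 -0.04 -0.01] w 0.05 q7 [ 0.58  0.58 -0.46  1.38  0.26  1.25 -0.76]
Rtool
 [[ 0.649 -0.761 -0.005]
 [-0.761 -0.649 -0.   ]
 [-0.003  0.004 -1.   ]]
```

```bash
python3 - <<'E'
from h import *
im=snapshot('wrist')
# bright round bar: threshold pixels around centre, fit line in 80px window
for o in outline_of('t_handle','wrist')[:2]:
    m=o['region'].astype(np.uint8); r,c=np.nonzero(m)
    (cx,cy),(w,h),a=cv2.minAreaRect(np.c_[c,r].astype(np.float32)); b=cv2.boxPoints(((cx,cy),(w,h),a))
    e=[(b[i]+b[(i+1)%4])/2 for i in range(4)]; k=0 if np.linalg.norm(e[0]-e[2])>np.linalg.norm(e[1]-e[3]) else 1
    W=ray('wrist',[e[k],e[k+2]],.134); d=W[1]-W[0]; print('handle',o['p'],W[:,:2],np.linalg.norm(d),np.degrees(np.arctan2(d[1],d[0]))%180)
for o in outline_of('pipe','wrist')[:2]:
    r,c=np.nonzero(o['region']); q=ray('wrist',np.c_[c,r],.045)[:,:2]; v=np.linalg.svd(q-q.mean(0),full_matrices=False)[2][0]
    t=(q-q.mean(0))@v; print('pipe',o['p'],q.mean(0),'ang',np.degrees(np.arctan(v[1]/v[0])),'xmin',q[:,0].min(),q[:,0].max())
for n in ('screw_pot','drain_pump','tee_25','coupling_32'):
    snapshot('scene'); print(n,[(np.round(x['position'],3).tolist(),round(x['p'],2)) for x in boxes_of(n,'scene')[:1]])
E
```

```text
handle 0.82 [[ 0.64735284 -0.20095901]
 [ 0.57483781 -0.26660975]] 0.09781844968881875 42.15579655258006
pipe 0.74 [ 0.552083   -0.23399374] ang -2.1557060709150364 xmin 0.4512895623730296 0.6517516713027943
pipe 0.55 [ 0.48126818 -0.39726806] ang 85.23904764042061 xmin 0.4344069998678475 0.5187058661346693
screw_pot [([0.592, 0.02, 0.048], 0.8)]
drain_pump [([0.459, -0.391, 0.05], 0.83)]
tee_25 [([0.39, 0.022, 0.033], 0.86)]
coupling_32 [([0.412, 0.391, 0.028], 0.78)]
```

```bash
python3 - <<'E'
from h import *
snapshot('wrist'); 
for cam in ('wrist','scene','top'):
    if cam!='wrist': snapshot(cam)
    o=outline_of('pipe',cam)
    if not o: print(cam,'none'); continue
    r,c=np.nonzero(o[0]['region']); q=ray(cam,np.c_[c,r],.05)[:,:2]
    out=[]
    for x in np.arange(.455,.66,.01):
        y=q[abs(q[:,0]-x)<.004,1]
        if len(y)>5: out.append((round(x,3),round(y.min(),4),round(y.max(),4)))
    print(cam,o[0]['p'],*[(float(a),float(b),float(d)) for a,b,d in out],sep='\n ')
E
```

```text
wrist
 0.73
 (0.625, -0.247, -0.2385)
scene
 0.64
 (0.455, -0.248, -0.1958)
 (0.465, -0.2606, -0.1948)
 (0.475, -0.271, -0.196)
 (0.485, -0.2662, -0.2055)
 (0.495, -0.2679, -0.2068)
 (0.505, -0.2696, -0.2081)
 (0.515, -0.2511, -0.2071)
 (0.525, -0.2502, -0.2146)
 (0.535, -0.2518, -0.216)
 (0.545, -0.2535, -0.2174)
 (0.555, -0.2551, -0.2188)
 (0.565, -0.2543, -0.214)
 (0.575, -0.2494, -0.2154)
 (0.585, -0.251, -0.2144)
 (0.595, -0.2526, -0.2158)
 (0.605, -0.2543, -0.2173)
 (0.615, -0.2352, -0.2187)
top
 0.67
 (0.465, -0.2356, -0.2168)
 (0.475, -0.2398, -0.217)
 (0.485, -0.2401, -0.2174)
 (0.495, -0.2443, -0.2215)
 (0.505, -0.2408, -0.2256)
 (0.515, -0.2374, -0.2223)
 (0.525, -0.2341, -0.2225)
 (0.535, -0.2382, -0.2191)
 (0.545, -0.2462, -0.2195)
 (0.555, -0.2465, -0.2198)
 (0.565, -0.2469, -0.2202)
 (0.575, -0.2436, -0.2205)
 (0.585, -0.2438, -0.2209)
 (0.595, -0.2443, -0.2213)
```

```bash
python3 -c "
from h import *
st();print(workorder.close_job())"
```

```text
t 26.2 pos [ 0.6153 -0.2337  0.2576] F [ 0.3 -0.6 -0.3] M [ 0.08 -0.03  0.06] w 0.05 q7 [ 0.58  0.57 -0.46  1.38  0.26  1.25 -0.76]
Rtool
 [[ 0.649 -0.761 -0.002]
 [-0.761 -0.649 -0.001]
 [-0.001  0.002 -1.   ]]
the job is handed in; nothing more can be done
None
```

The pipe is clamped in the vise with its plain end against the stop plate, and I handed the job in at about 26 s.

I drew the pipe out by its bare end, turned it half round, laid it down and took it again beside the coupling. I then fed it along the trough until it met the stop with about 8 N. I turned the T-handle from about 0.86 to 4.0 rad, let go and raised the hand clear.

**Last checks**
- **Handle:** the bar measured 42° in the wrist picture, which puts the joint at about 3.99 rad. The turning moment rose from about 0.11 to 0.27 N m, as expected for a firm clamp.
- **Plain end:** it lies at x ≈ 0.652 m, against an expected stop face at about 0.652 m.
- **Bystanders:** in the scene picture all four are within about 4 mm of where they started.
- **Hand:** the wrist force was about zero when I handed in, with the hand about 0.12 m above the bar.

**What disagreed or could not be checked**
- **Pipe direction:** the checks disagreed. One wrist outline gave −2°, about 3° off the vise axis, but it was partly hidden. The top view gave about +1.5°, in line with the vise's roughly 1°. A second wrist outline was unusable.
- **Clamping force:** I could not measure it directly; it is inferred from the handle angle and the moment.
- **Last picture:** I had reached the limit of 12 viewed pictures, so the final check was by numbers only.

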